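# Find the loaded movement case by heft and clamp it in the timing stand

## Robot

A 6-joint arm with a two-finger parallel gripper is mounted at the origin on the work surface. World frame = base frame: x ahead of the robot, y to its left, z up, the work surface at z = 0. Lengths are in m, angles in rad, forces in N, time in s.
With the tool pointing down it reaches from about 0.375 to 0.975 m from the base axis. Payload 3.8 kg.
Tool frame: the origin (TCP) lies at the centre of the arm's flange, where the gripper is bolted on; the fingertips stand 173 mm ahead of it and the grasp point (between the pads) lies 155 mm ahead of it (bot.tip_reach is the distance from the TCP to the fingertips, in m); z points along the fingers, y is the line along which they close (so a half turn about z gives the same grasp; the last joint's range is limited). The gripper opens to 85 mm and grips with 20 to 120 N. Pads are 22 mm wide; open, the fingers measure 114 mm over their backs; the gripper's body (76 mm by 85 mm) begins 54 mm behind the grasp point. The pads swing forward as they close: fully open they stand 13 mm farther back than shut.
Start: joints at [-1.269, 0.264, 1.604, -0, 1.274, -0.037], TCP at [0.224, -0.637, 0.405] pointing down, gripper open.
Joint ranges: [-2.63, 2.63], [-0.94, 2.18], [0.31, 2.57], [-1.31, 4.45], [0, 2.66], [-2.55, 2.55]. Speed limits (rad/s): [2.57, 2.57, 3.14, 3.14, 3.14, 3.14].

## Interface

Orientations are given as a rotation vector (axis times angle).
In Python, from workcell import bot gives the robot as it stands.
- The arm moves only by the tool drive_tool, never from a script. Its arguments are lists of equal length, an entry for each row: "claw": the finger opening in mm, from 0 to 85.4; "slide": the shift along the world's x, y, z each as a share of 0.5 m, from -1 to 1, a list of three; "yaw": the turn about the world's z as a share of 180 degrees, from -1 to 1. A call has 1 to 8 rows; each row is the pose to reach, as a shift and turn from the pose commanded when the call began, turning the shorter way round; what a row does not reach only later rows make up. A row lasts 1/12 s, in which the tool goes at most 41.7 mm and 7.16 degrees, less where a joint would pass 70% of its speed; a pose out of reach is approached as far as the arm can. A call with a number of a shift or a turn outside -1 to 1 is refused whole. A call with a gripper value outside its range is refused whole. The fingers move at their own pace and stop on an object; "newtons" is the grip in N (left out, the last holds). Time passes only in rows, so rows that repeat a pose let the fingers close. It gives the time, the measured TCP pose, the force, the opening and the grip force at its end, in the units of the state.
- bot.read_state(): the state, without advancing time (a new reading comes with each control period).
- bot.read_camera(name): name is "scene" or "top"; returns a dict with "color" (384x512x3 uint8, red, green, blue), "depth" (384x512 float32, m along the optical axis (not along the pixel's ray), 0 where there is no reading), "mtx" (3x3 intrinsics, pixels), "eye" and "rotation" of the camera in the world. Camera axes: x right, y up, looking along -z (the intrinsics and any distortion apply to the point x, -y, -z); pixel columns grow to the right and rows downward; lengths in m; the calibration is good to about 2 mm. A picture is of the moment at which its call begins.
- bot.finish_job(): hands the job in; it is judged then, once.
The state is a dict: "time": time; "q": joint angles; "joint_vel": joint speeds; "joint_torque": joint torques, N m; "tool_pos": TCP position; "tcp_rot": TCP orientation; "wrist_force": force on the tool from outside, world axes, zero at the start; "torque": the same for the moment, N m; "width": opening from 0.0 (shut) to 1.0 (fully open); "grip_force": force on a finger pad.
Only numpy, scipy, OpenCV 4.12 (cv2) and the standard library are available. Lean on these libraries where they do the work, as an engineer would, in place of code of your own. Each camera call takes 0.05 s, during which the arm holds its last target. There are 200 camera calls.

## Task

One of the three identical closed cases on the sloping rack holds a clock movement; the other two are empty and clearly lighter. Draw back the jaw of the timing stand, find the loaded case by its weight in the hand, lay it flat along the stand's sinking table and let go, then slide the jaw up until it holds the case fully home against the fixed stop. Leave the two empty cases lying in the rack as they were, never set an empty one down on the stand's table, and do not knock over or push about the other things on the bench.

Things in the scene. Friction and masses are not known exactly. Their poses are not given: they have to be found in the camera images.
- rack: Sloping wooden rack, fixed to the bench, 130 mm deep and 270 mm wide. Its board slopes down at 35 degrees, away from the robot (towards the rack's +x), with a low lip (14 mm above the board, square to it) at the lower edge. Origin: centre of the underside; x towards the lip, y along the lip, z up. The board's surface passes through (0, 0, 66 mm).
- stand: Timing stand, fixed to the bench: grey base 280 x 100 x 25 mm with its long side along its x. A fixed steel stop block stands at its +x end (56 mm wide, its face at x = +75 mm, top at z = 83 mm), the sliding jaw is at the -x end, the sinking table between them. Guide rods run along x at y = +-36 mm, top at z = 35 mm. Origin: centre of the underside, z up.
- seat (a point): Point on the stand, axes as the stand's: where the centre of the underside of a case is when the case is fully home against the fixed stop and the table is up (stand frame x 20, y 0, z 45 mm). Under the loaded case the table sinks 8 mm below it. A case lies with its length along the stand's x.
- platen (a joint): Sinking table of the stand, a black plate 118 x 48 mm (centre at stand x = 15 mm) on a spring: 0 = up, 0.008 m = fully down. It carries an empty case without moving and sinks to the bottom under the loaded one (about 4 to 5 N).
- jaw (a joint): Sliding steel jaw of the stand, 90 mm wide, 28 mm thick: 0 = fully back, grows to 0.08 m as it slides towards the fixed stop (+x of the stand). The gap between jaw and fixed stop is 0.150 m minus this value, so 0.040 holds a 110 mm case. It stays where it is left and slides with about 2 N.
- jaw_grip (a point): Grip point on the upright tab of the jaw: 115 mm above the bench, the tab is 18 x 18 mm, its top 23 mm above this point and its foot 33 mm below it. The jaw's face that meets the case lies 14 mm from this point towards the fixed stop.
- case_a: One of three closed aluminium cases that look alike, 110 x 40 x 44 mm (x, y, z). Origin: centre of the underside. At the start it lies on the rack's board, +x end at the lip, 92 mm from its neighbour. One of the three, not always the same, holds a clock movement and weighs 0.58 to 0.68 kg in all; the others 0.2 kg.
- case_b: One of three closed aluminium cases that look alike, 110 x 40 x 44 mm (x, y, z). Origin: centre of the underside. At the start it lies on the rack's board, +x end at the lip, 92 mm from its neighbour. One of the three, not always the same, holds a clock movement and weighs 0.58 to 0.68 kg in all; the others 0.2 kg.
- case_c: One of three closed aluminium cases that look alike, 110 x 40 x 44 mm (x, y, z). Origin: centre of the underside. At the start it lies on the rack's board, +x end at the lip, 92 mm from its neighbour. One of the three, not always the same, holds a clock movement and weighs 0.58 to 0.68 kg in all; the others 0.2 kg.
- dome: Bystander: small glass dome on a dark wooden foot, 76 mm across, 87 mm high. Origin: centre of its underside.
- holder: Bystander: round black movement holder with steel top and two brass pillars, 96 mm across, 64 mm high. Origin: centre of its underside.
- oil_bottle: Bystander: small amber oil bottle with black cap, 44 mm across, 85 mm high. Origin: centre of its underside.
- air_can: Bystander: white air can, 56 mm across, 110 mm high. Origin: centre of its underside.
- screwdriver: Bystander: screwdriver lying on the bench, 130 mm long.
- loupe: Bystander: white eye loupe like a small cup, 42 mm across, 32 mm high. Origin: centre of its underside.
- glass_cap: Bystander: white dish with a glass top, 72 mm across, 30 mm high. Origin: centre of its underside.
Things that resemble listed ones, but are neither listed nor needed, are in the scene too. Leave any red look-alike of the case_b alone. Leave any green look-alike of the case_c alone.

How it is judged:
On the way, in this order (a step that is already met when the one before it is completed fails the run):
1. the jaw is drawn back far enough for a case to fit (gap over 112 mm) (value of joint jaw below 0.038 m), for 0.1 s.
2. the loaded case lies on the sunken table, let go, with the jaw still drawn back (((contact force between case_a and platen above 3 N and contact force between the fingers and case_a below 0.1 N and horizontal distance between case_a and seat below 0.05 m) or (contact force between case_b and platen above 3 N and contact force between the fingers and case_b below 0.1 N and horizontal distance between case_b and seat below 0.05 m) or (contact force between case_c and platen above 3 N and contact force between the fingers and case_c below 0.1 N and horizontal distance between case_c and seat below 0.05 m)) and value of joint platen above 0.006 m and value of joint jaw below 0.039 m), for 0.2 s.
At the end, for the whole second after the job is handed in: Loaded case flat on the sunken table (over 6 mm down), within 3 mm of home at the fixed stop, 8 mm of the middle, 7 degrees of straight; jaw against it (0.037 to 0.0435 m); both empty cases on the rack's board, within 20 mm of their place at the lip; all at rest ((((x of case_a in the frame of seat between -0.003 and 0.003 m and y of case_a in the frame of seat between -0.008 and 0.008 m and z of case_a in the frame of seat between -0.01 and -0.004 m and angle between the x axis of case_a and the x axis of stand, either way round below 0.12 rad and angle between case_a's own z axis and vertical below 0.1 rad and linear speed of case_a below 0.02 m/s and contact force between case_a and platen above 3 N) and (x of case_b in the frame of rack between -0.0145 and 0.0255 m and y of case_b in the frame of rack between -0.12 and 0.12 m and z of case_b in the frame of rack between 0.0475 and 0.0775 m and angle between case_b's own z axis and vertical between 0.5 and 0.72 rad and angle between the y axis of case_b and the y axis of rack, either way round below 0.2 rad and linear speed of case_b below 0.02 m/s) and (x of case_c in the frame of rack between -0.0145 and 0.0255 m and y of case_c in the frame of rack between -0.12 and 0.12 m and z of case_c in the frame of rack between 0.0475 and 0.0775 m and angle between case_c's own z axis and vertical between 0.5 and 0.72 rad and angle between the y axis of case_c and the y axis of rack, either way round below 0.2 rad and linear speed of case_c below 0.02 m/s)) or ((x of case_b in the frame of seat between -0.003 and 0.003 m and y of case_b in the frame of seat between -0.008 and 0.008 m and z of case_b in the frame of seat between -0.01 and -0.004 m and angle between the x axis of case_b and the x axis of stand, either way round below 0.12 rad and angle between case_b's own z axis and vertical below 0.1 rad and linear speed of case_b below 0.02 m/s and contact force between case_b and platen above 3 N) and (x of case_a in the frame of rack between -0.0145 and 0.0255 m and y of case_a in the frame of rack between -0.12 and 0.12 m and z of case_a in the frame of rack between 0.0475 and 0.0775 m and angle between case_a's own z axis and vertical between 0.5 and 0.72 rad and angle between the y axis of case_a and the y axis of rack, either way round below 0.2 rad and linear speed of case_a below 0.02 m/s) and (x of case_c in the frame of rack between -0.0145 and 0.0255 m and y of case_c in the frame of rack between -0.12 and 0.12 m and z of case_c in the frame of rack between 0.0475 and 0.0775 m and angle between case_c's own z axis and vertical between 0.5 and 0.72 rad and angle between the y axis of case_c and the y axis of rack, either way round below 0.2 rad and linear speed of case_c below 0.02 m/s)) or ((x of case_c in the frame of seat between -0.003 and 0.003 m and y of case_c in the frame of seat between -0.008 and 0.008 m and z of case_c in the frame of seat between -0.01 and -0.004 m and angle between the x axis of case_c and the x axis of stand, either way round below 0.12 rad and angle between case_c's own z axis and vertical below 0.1 rad and linear speed of case_c below 0.02 m/s and contact force between case_c and platen above 3 N) and (x of case_a in the frame of rack between -0.0145 and 0.0255 m and y of case_a in the frame of rack between -0.12 and 0.12 m and z of case_a in the frame of rack between 0.0475 and 0.0775 m and angle between case_a's own z axis and vertical between 0.5 and 0.72 rad and angle between the y axis of case_a and the y axis of rack, either way round below 0.2 rad and linear speed of case_a below 0.02 m/s) and (x of case_b in the frame of rack between -0.0145 and 0.0255 m and y of case_b in the frame of rack between -0.12 and 0.12 m and z of case_b in the frame of rack between 0.0475 and 0.0775 m and angle between case_b's own z axis and vertical between 0.5 and 0.72 rad and angle between the y axis of case_b and the y axis of rack, either way round below 0.2 rad and linear speed of case_b below 0.02 m/s))) and value of joint platen above 0.006 m and value of joint jaw between 0.037 and 0.0435 m); the robot touches nothing.
It fails at once if an empty case is set down on the stand's table and let go ((contact force between case_a and platen between 1.2 and 2.6 N and contact force between the fingers and case_a below 0.05 N and linear speed of case_a below 0.005 m/s and value of joint platen below 0.001 m) or (contact force between case_b and platen between 1.2 and 2.6 N and contact force between the fingers and case_b below 0.05 N and linear speed of case_b below 0.005 m/s and value of joint platen below 0.001 m) or (contact force between case_c and platen between 1.2 and 2.6 N and contact force between the fingers and case_c below 0.05 N and linear speed of case_c below 0.005 m/s and value of joint platen below 0.001 m)).
It fails at once if another thing on the bench is pushed more than 30 mm or knocked over (distance of any of dome, holder, oil_bottle, air_can, screwdriver, loupe, glass_cap from where it was at the start of the episode above 0.03 m or angle between any of dome, holder, oil_bottle, air_can, loupe, glass_cap's own z axis and vertical above 0.6 rad).
It also fails if it takes over 72 s, if anything falls off the work surface, if the arm or the gripper's body presses on something with over 40 N, if the wrist force passes 120 N, or if a joint passes its speed limit or range.

## Working session

There is one attempt and no reset: what is moved stays moved. The work goes in short steps, Python scripts to look and compute and a tool call to move; the robot and the scene stay as the last step left them, time stands still between calls to the robot, and variables do not carry over. Pictures are saved under pics/ and viewed, at most 10 in all, crops included, and the job is handed in when it is done.

Besides the shell and the picture viewer there is one more tool, called after "Request:" as name([rows], argument=value, ...), one row to a line, values as JSON. drive_tool: Moves the arm, as the interface text tells. Shift numbers are shares of 0.5 m and turn numbers shares of 180 degrees, none past 1 either way. Its arguments: {"type":"object","properties":{"claw":{"type":"array","items":{"type":"number"}},"slide":{"type":"array","items":{"type":"array","items":{"type":"number"}}},"yaw":{"type":"array","items":{"type":"number"}},"newtons":{"type":"number"}},"required":["claw","slide","yaw"]}

```bash
mkdir -p pics; ls; cat > h.py <<'E'
import numpy as np, cv2
from workcell import bot
def cloud(c):
    K,R,e,d=np.array(c["mtx"]),np.array(c["rotation"]),np.array(c["eye"]),c["depth"]
    v,u=np.mgrid[:d.shape[0],:d.shape[1]]
    p=np.stack([(u-K[0,2])/K[0,0]*d,-(v-K[1,2])/K[1,1]*d,-d],-1)
    P=p@R.T+e; P[d==0]=np.nan
    return P
E
python3 - <<'E'
from h import *
s=bot.read_state(); print(s)
for n in("scene","top"):
    c=bot.read_camera(n); np.savez(n,**c); cv2.imwrite(f"pics/{n}0.png",cv2.resize(c["color"][...,::-1],(800,600)))
    print(n,c["mtx"],c["eye"],c["rotation"],[k for k in c],(c["depth"]==0).mean())
E
```

```text
pics
{'time': 0.0, 'q': array([-1.26886041e+00,  2.64738540e-01,  1.60540810e+00,  1.26193652e-05,
        1.27371984e+00, -3.68881468e-02]), 'joint_vel': array([ 0.00071099, -0.00052817, -0.00145961,  0.00154447,  0.00113973,
       -0.00127271]), 'joint_torque': array([ 3.97270969e-04, -5.15107799e+01, -3.67317116e+01,  8.80017637e-05,
        1.29002100e-02,  1.30745966e-05]), 'tool_pos': array([ 0.22425568, -0.63627604,  0.40335303]), 'tcp_rot': array([-3.09439559e+00, -5.29295380e-01,  4.52847861e-04]), 'wrist_force': array([-0.18824359,  0.42564985,  0.89932319]), 'torque': array([-0.02506521,  0.05689531,  0.02801058]), 'grip_force': 0.0, 'width': 0.9992463594734976}
scene [[421.78001213   0.         257.79795065]
 [  0.         421.78001213 197.92160692]
 [  0.           0.           1.        ]] [1.11699923 0.64334191 0.94399486] [0.37528103 0.95025982 2.22224288] ['color', 'depth', 'mtx', 'eye', 'rotation'] 0.004007975260416667
top [[470.35685508   0.         252.31792213]
 [  0.         470.35685508 190.19873337]
 [  0.           0.           1.        ]] [0.40666018 0.01807416 1.38084539] [ 0.08723246 -0.0728196  -1.54259008] ['color', 'depth', 'mtx', 'eye', 'rotation'] 0.003911336263020833
```

View pics/top0.png

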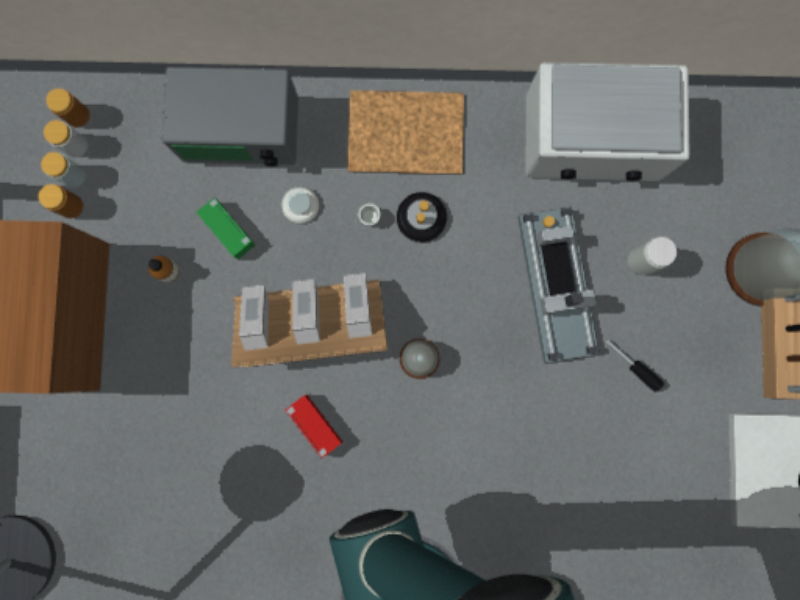

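View pics/scene0.png

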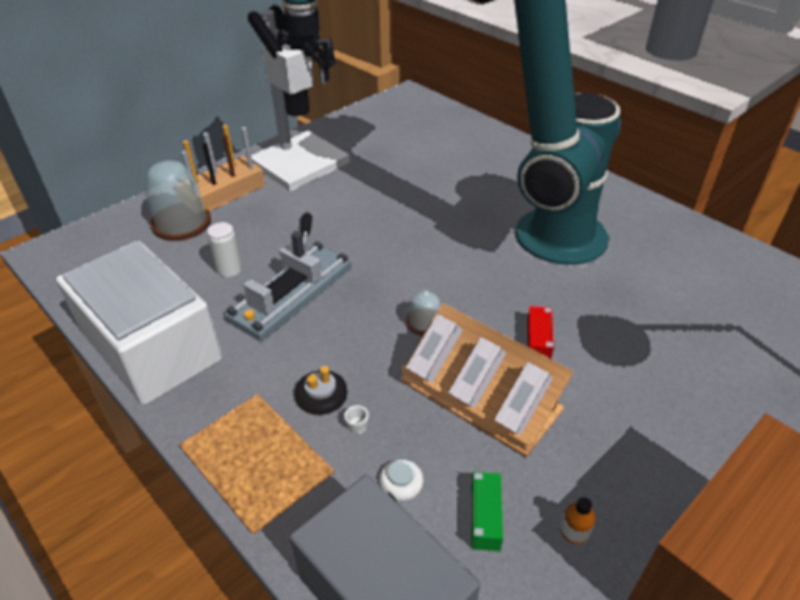

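```bash
sed -i 's/np.array(c\["rotation"\])/cv2.Rodrigues(np.array(c["rotation"]))[0]/' h.py
cat >> h.py <<'E'
def px(P,u,v): # 800x600 pixel -> point
    return P[int(v/1.5625),int(u/1.5625)]
def fitplane(Q):
    m=Q.mean(0); n=np.linalg.svd(Q-m,full_matrices=False)[2][2]; return m,n*np.sign(n[2])
E
python3 - <<'E'
from h import *
np.set_printoptions(precision=4,suppress=True)
for n,pts in (("top",dict(ca=(253,300),cb=(304,295),cc=(357,290),bench=(450,300),jawtab=(573,299),base=(570,340),stopblk=(555,222),table=(558,265))),("scene",dict(ca=(522,398),cb=(475,370),cc=(433,345),jawtab=(306,220),stopblk=(258,297)))):
    c=dict(np.load(n+".npz")); P=cloud(c)
    print(n); [print(k,px(P,*v)) for k,v in pts.items()]
    col=c["color"].astype(int); 
    # bright low-sat case pixels with height over 60 mm around rack
    m=(P[...,0]>.3)&(P[...,0]<.65)&(P[...,1]>.0)&(P[...,1]<.36)&(P[...,2]>.05)&(col.min(-1)>110)&(np.ptp(col,-1)<40)
    k,l,st,ce=cv2.connectedComponentsWithStats(m.astype(np.uint8))
    for i in range(1,k):
        if st[i,4]<80: continue
        Q=P[l==i]; pm,pn=fitplane(Q)
        for _ in range(5):
            r=(Q-pm)@pn; pm,pn=fitplane(Q[np.abs(r)<max(.002,np.median(np.abs(r)))])
        Q=Q[np.abs((Q-pm)@pn)<.003]
        print("blob",ce[i]*1.5625,st[i,4],len(Q),"mean",Q.mean(0),"n",pn,"tilt",np.degrees(np.arccos(pn[2])),"rect",cv2.minAreaRect(Q[:,:2].astype(np.float32)),"z",np.percentile(Q[:,2],[1,99]))
E
```

```text
top
ca [0.5276 0.2843 0.0876]
cb [0.5412 0.1935 0.0861]
cc [0.5519 0.0995 0.0876]
bench [ 0.5452 -0.0723  0.0045]
jawtab [ 0.5397 -0.2698  0.1391]
base [ 0.4768 -0.2915  0.0216]
stopblk [ 0.695  -0.2636  0.0259]
table [ 0.613  -0.2665  0.0413]
blob [356.1271 305.6651] 585 356 mean [0.5352 0.0999 0.0982] n [0.5255 0.13   0.8408] tilt 32.77665602498792 rect ((0.5344440937042236, 0.09975697100162506), (0.0941452607512474, 0.03985103219747543), 7.615645885467529) z [0.0674 0.1279]
blob [304.0905 311.6663] 581 357 mean [0.5206 0.1897 0.0993] n [0.5355 0.1509 0.8309] tilt 33.80622464693535 rect ((0.521213948726654, 0.19076678156852722), (0.09425622224807739, 0.040082596242427826), 8.004157066345215) z [0.0664 0.1294]
blob [251.6837 317.9472] 580 361 mean [0.5085 0.281  0.0989] n [0.5431 0.1039 0.8332] tilt 33.569793956189265 rect ((0.507850170135498, 0.28182563185691833), (0.0947047621011734, 0.03980940952897072), 6.528504371643066) z [0.0668 0.1299]
scene
ca [0.5138 0.2848 0.0999]
cb [0.522  0.1902 0.0971]
cc [0.5351 0.1024 0.101 ]
jawtab [ 0.4184 -0.4316  0.0307]
stopblk [ 0.6702 -0.2463  0.0658]
blob [433.9735 346.4194] 751 259 mean [0.5375 0.0953 0.098 ] n [0.4871 0.3888 0.782 ] tilt 38.55319075297069 rect ((0.5359681248664856, 0.0992315486073494), (0.09371012449264526, 0.039791449904441833), 8.560056686401367) z [0.0648 0.1285]
blob [476.9865 370.6737] 796 403 mean [0.5259 0.1891 0.0972] n [0.5181 0.2697 0.8116] tilt 35.74272270961423 rect ((0.523565948009491, 0.18971338868141174), (0.09256274998188019, 0.04072704538702965), 9.181110382080078) z [0.0663 0.1288]
blob [523.2    396.7073] 829 539 mean [0.5121 0.2809 0.0981] n [0.551  0.1734 0.8163] tilt 35.28617547649207 rect ((0.5121687054634094, 0.28120261430740356), (0.09150825440883636, 0.04119155555963516), 7.804738998413086) z [0.0668 0.1294]
```

```bash
python3 - <<'E'
from h import *
np.set_printoptions(precision=4,suppress=True)
Pt=[];
for n in("top","scene"):
    c=dict(np.load(n+".npz")); P=cloud(c); 
    reg=(P[...,0]>.38)&(P[...,0]<.74)&(P[...,1]>-.38)&(P[...,1]<-.18)
    Q=P[reg]; print(n,"bench z",np.median(Q[Q[:,2]<.012,2]))
    q=Q[(Q[:,2]>.014)&(Q[:,2]<.05)]
    print(" base rect",cv2.minAreaRect(q[:,:2].astype(np.float32)))
    h=Q[(Q[:,2]>.06)]
    print(" high z hist",np.histogram(h[:,2],np.arange(.06,.15,.01))[0])
    for lo,hi in((.072,.094),(.128,.145),(.036,.05)):
        m=reg&(P[...,2]>lo)&(P[...,2]<hi)
        k,l,st,ce=cv2.connectedComponentsWithStats(m.astype(np.uint8))
        for i in range(1,k):
            if st[i,4]<15: continue
            S=P[l==i]; print("  ",(lo,hi),st[i,4],S.mean(0),cv2.minAreaRect(S[:,:2].astype(np.float32)))
    c2=c["color"][::-1] if 0 else c["color"]
    box=(330,120,400,240) if n=="top" else (130,120,240,220)
    crop=c2[box[1]:box[3],box[0]:box[2]]
    cv2.imwrite(f"pics/st_{n}.png",cv2.resize(crop[...,::-1],None,fx=5,fy=5,interpolation=cv2.INTER_CUBIC))
E
```

```text
top bench z -0.0007580944011043034
 base rect ((0.581412136554718, -0.28135520219802856), (0.2834056615829468, 0.13407595455646515), 13.70067310333252)
 high z hist [ 29 108 312  10   6   8   8  39]
   (0.072, 0.094) 153 [ 0.6621 -0.2554  0.0818] ((0.6626152992248535, -0.2564818263053894), (0.02043834887444973, 0.0573212131857872), 9.721248626708984)
   (0.072, 0.094) 261 [ 0.5397 -0.2753  0.0821] ((0.5413804054260254, -0.2787072956562042), (0.027932558208703995, 0.09068252146244049), 10.561132431030273)
   (0.128, 0.145) 49 [ 0.5412 -0.2779  0.1368] ((0.5415307283401489, -0.2788196802139282), (0.017174843698740005, 0.020053263753652573), 18.146162033081055)
   (0.036, 0.05) 15 [ 0.7139 -0.2833  0.0394] ((0.7140698432922363, -0.28321215510368347), (0.009916438721120358, 0.014979753643274307), 15.39124584197998)
   (0.036, 0.05) 19 [ 0.7    -0.2118  0.0384] ((0.7006831765174866, -0.21186672151088715), (0.010567507706582546, 0.016387147828936577), 22.38763427734375)
   (0.036, 0.05) 22 [ 0.6935 -0.2491  0.0388] ((0.6935500502586365, -0.24951060116291046), (0.017061501741409302, 0.01471
[... 1240 characters left out ...]
-0.2628229856491089), (0.017033183947205544, 0.019078029319643974), 74.60425567626953)
   (0.036, 0.05) 407 [ 0.6005 -0.2641  0.0442] ((0.6034432649612427, -0.26405686140060425), (0.1454542875289917, 0.09195394814014435), 15.079505920410156)
   (0.036, 0.05) 20 [ 0.7156 -0.2831  0.0395] ((0.7156224250793457, -0.2835409343242645), (0.012107214890420437, 0.015947187319397926), 3.540078639984131)
   (0.036, 0.05) 18 [ 0.697  -0.2495  0.0382] ((0.6958878040313721, -0.25148138403892517), (0.018196919932961464, 0.0149918794631958), 58.36940383911133)
   (0.036, 0.05) 22 [ 0.701  -0.2132  0.039 ] ((0.7008841633796692, -0.21327176690101624), (0.016762657091021538, 0.017859825864434242), 60.69140625)
```

View pics/st_top.png

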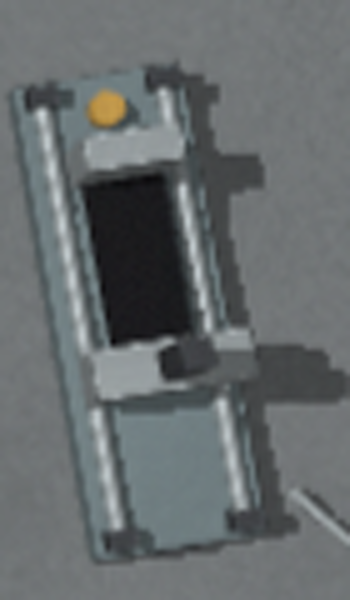

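Request:
drive_tool([
  [0.637, 0.716, 0],
  [0.637, 0.716, 0],
  [0.637, 0.716, 0],
  [0.637, 0.716, 0],
  [0.637, 0.716, 0],
  [0.637, 0.716, 0],
  [0.637, 0.716, 0],
  [0.637, 0.716, 0],
], claw=[60, 60, 60, 60, 60, 60, 60, 60], yaw=[-0.0494, -0.0494, -0.0494, -0.0494, -0.0494, -0.0494, -0.0494, -0.0494], newtons=25)

```text
time: 0.77
tool_pos: [0.4467, -0.3857, 0.4042]
tcp_rot: [-3.128, -0.288, 0.001]
wrist_force: [-0.6, -0.2, 0.2]
width: 0.7
grip_force: 0.0
```

Request:
drive_tool([
  [0.1916, 0.2136, 0],
  [0.1916, 0.2136, 0],
  [0.1916, 0.2136, 0],
  [0.1916, 0.2136, 0],
  [0.1916, 0.2136, -0.08],
  [0.1916, 0.2136, -0.16],
  [0.1916, 0.2136, -0.16],
  [0.1916, 0.2136, -0.16],
], claw=[60, 60, 60, 60, 60, 60, 60, 60], yaw=[0, 0, 0, 0, 0, 0, 0, 0])

```text
time: 1.43
tool_pos: [0.5403, -0.2798, 0.3214]
tcp_rot: [-3.124, -0.288, 0.01]
wrist_force: [-0.3, 0.2, 0.4]
width: 0.704
grip_force: 0.0
```

```bash
python3 - <<'E'
from h import *
s=bot.read_state(); print(s["tool_pos"],s["tcp_rot"],s["wrist_force"])
c=bot.read_camera("scene"); cv2.imwrite("pics/s1.png",cv2.resize(c["color"][90:250,120:320,::-1],None,fx=3.5,fy=3.5))
E
```

```text
[ 0.54033636 -0.27982368  0.32141131] [-3.12373455 -0.2880125   0.01033896] [-0.29509432  0.17015904  0.38511618]
```

View pics/s1.png

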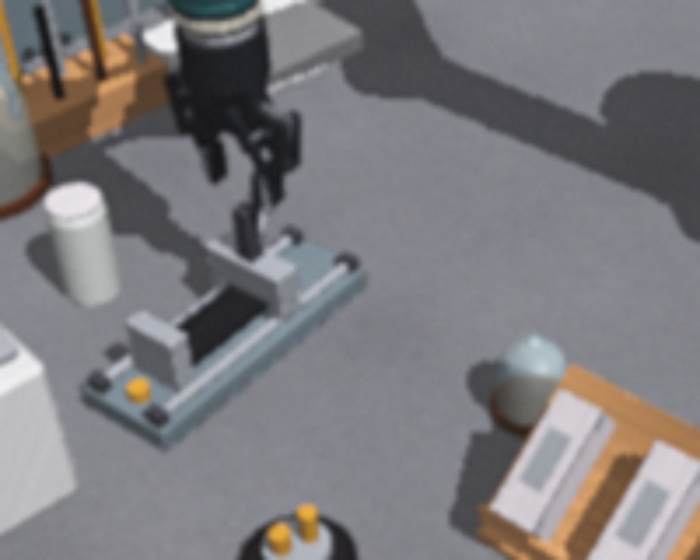

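The gripper hovers above the jaw tab (tab at crop pixel 247,228; fingers either side at about 212 and 275), so I descend and grip.

Request:
drive_tool([
  [0.003, 0.001, -0.06],
  [0.003, 0.001, -0.1],
  [0.003, 0.001, -0.1],
  [0.003, 0.001, -0.1],
  [0.003, 0.001, -0.1],
  [0.003, 0.001, -0.1],
  [0.003, 0.001, -0.1],
  [0.003, 0.001, -0.1],
], claw=[60, 60, 60, 10, 10, 10, 10, 10], yaw=[0, 0, 0, 0, 0, 0, 0, 0], newtons=30)

```text
time: 2.15
tool_pos: [0.5439, -0.2788, 0.2781]
tcp_rot: [-3.125, -0.286, -0.004]
wrist_force: [-2.3, 10.6, 10.2]
width: 0.203
grip_force: 32.4
```

Request:
drive_tool([
  [-0.03, -0.0036, 0.006],
  [-0.06, -0.009, 0.006],
  [-0.09, -0.0147, 0.006],
  [-0.09, -0.0147, 0.006],
  [-0.09, -0.0147, 0.006],
  [-0.09, -0.0147, 0.006],
], claw=[10, 10, 10, 10, 10, 10], yaw=[0, 0, 0, 0, 0, 0])

```text
time: 2.65
tool_pos: [0.4976, -0.2872, 0.2781]
tcp_rot: [-3.127, -0.287, 0.002]
wrist_force: [-3.2, 5.1, -0.2]
width: 0.207
grip_force: 34.5
```

Request:
drive_tool([
  [0, 0, 0],
  [0, 0, 0],
  [0, 0, 0.08],
  [0, 0, 0.16],
  [0.01, 0.08, 0.2],
  [0.02, 0.16, 0.2],
  [0.03, 0.24, 0.2],
  [0.04, 0.32, 0.2],
], claw=[60, 60, 60, 60, 60, 60, 60, 60], yaw=[0, 0, 0, 0, 0, -0.014, -0.014, -0.014])

```text
time: 3.32
tool_pos: [0.5191, -0.1268, 0.3803]
tcp_rot: [3.132, 0.217, 0.008]
wrist_force: [0.5, -0.4, -0.7]
width: 0.704
grip_force: 0.0
```

```bash
python3 - <<'E'
from h import *
s=bot.read_state(); print(s["tool_pos"],s["tcp_rot"],s["wrist_force"])
c=bot.read_camera("scene"); P=cloud(c)
m=(P[...,0]>.4)&(P[...,0]<.6)&(P[...,1]>-.38)&(P[...,1]<-.2)
for lo,hi in((.072,.094),(.125,.145)):
    S=P[m&(P[...,2]>lo)&(P[...,2]<hi)]; print(len(S),S.mean(0),cv2.minAreaRect(S[:,:2].astype(np.float32)))
E
```

```text
[ 0.51911347 -0.12681444  0.38030339] [3.13168432 0.21655698 0.00784074] [ 0.49879635 -0.39539219 -0.69817845]
190 [ 0.49941432 -0.28279628  0.08219194] ((0.4964512884616852, -0.28708118200302124), (0.031164661049842834, 0.09336990863084793), 10.756319046020508)
44 [ 0.49737237 -0.28662813  0.13409796] ((0.49535882472991943, -0.28792160749435425), (0.019795194268226624, 0.019980652257800102), 11.104425430297852)
```

Request:
drive_tool([
  [0.016, 0.451, 0],
  [0.016, 0.451, 0],
  [0.016, 0.451, 0],
  [0.016, 0.451, 0],
  [0.016, 0.451, 0],
  [0.016, 0.451, 0],
  [0.016, 0.451, 0],
  [0.016, 0.451, -0.08],
], claw=[65, 65, 65, 65, 65, 65, 65, 65], yaw=[0, 0, 0, 0, 0, 0, 0, 0])

```text
time: 4.03
tool_pos: [0.5309, 0.0994, 0.3469]
tcp_rot: [-3.133, -0.224, -0.03]
wrist_force: [3.2, -0.0, 0.7]
width: 0.761
grip_force: 0.0
```

Request:
drive_tool([
  [-0.004, -0.001, -0.07],
  [-0.004, -0.001, -0.14],
  [-0.004, -0.001, -0.196],
  [-0.004, -0.001, -0.196],
], claw=[65, 65, 65, 65], yaw=[0, 0, 0, 0])

```text
time: 4.37
tool_pos: [0.5215, 0.0958, 0.234]
tcp_rot: [3.132, 0.218, -0.016]
wrist_force: [-1.6, 0.7, 0.4]
width: 0.763
grip_force: 0.0
```

Request:
drive_tool([
  [0, 0, 0],
  [0, 0, 0],
], claw=[65, 65], yaw=[0, 0])

```text
time: 4.53
tool_pos: [0.5257, 0.0968, 0.2416]
tcp_rot: [3.134, 0.218, 0.005]
wrist_force: [0.2, 0.3, 0.3]
width: 0.758
grip_force: 0.0
```

Request:
drive_tool([
  [0, 0.003, 0],
  [0, 0.003, 0],
  [0, 0.003, 0],
  [0, 0.003, 0],
  [0, 0.003, 0],
  [0, 0.003, 0],
  [0, 0.003, 0],
], claw=[65, 25, 25, 25, 25, 25, 25], yaw=[0, 0, 0, 0, 0, 0, 0], newtons=40)

```text
time: 5.12
tool_pos: [0.5252, 0.099, 0.2418]
tcp_rot: [3.134, 0.22, 0.006]
wrist_force: [-0.6, -0.3, 6.3]
width: 0.466
grip_force: 41.4
```

Request:
drive_tool([
  [0, 0, 0.015],
  [0, 0, 0.03],
  [0, 0, 0.03],
  [0, 0, 0.03],
  [0, 0, 0.03],
  [0, 0, 0.03],
], claw=[25, 25, 25, 25, 25, 25], yaw=[0, 0, 0, 0, 0, 0])

```text
time: 5.62
tool_pos: [0.5239, 0.0989, 0.2543]
tcp_rot: [3.134, 0.219, -0.001]
wrist_force: [-0.3, -0.2, -2.4]
width: 0.465
grip_force: 40.5
```

Request:
drive_tool([
  [0, 0, 0],
  [0, 0, 0],
], claw=[25, 25], yaw=[0, 0])

```text
time: 5.78
tool_pos: [0.524, 0.0988, 0.2542]
tcp_rot: [3.134, 0.219, -0.001]
wrist_force: [-0.5, -0.2, -1.6]
width: 0.464
grip_force: 40.5
```

Request:
drive_tool([
  [0.001, 0, -0.016],
  [0.001, 0, -0.026],
  [0.001, 0, -0.026],
  [0.001, 0, -0.026],
  [0.001, 0, -0.026],
  [0.001, 0, -0.026],
  [0.001, 0, 0.01],
], claw=[25, 25, 25, 65, 65, 65, 65], yaw=[0, 0, 0, 0, 0, 0, 0])

```text
time: 6.37
tool_pos: [0.5226, 0.0985, 0.2561]
tcp_rot: [3.133, 0.219, -0.012]
wrist_force: [-0.4, 0.1, -0.3]
width: 0.761
grip_force: 0.0
```

Request:
drive_tool([
  [0, 0, 0.08],
  [0, 0, 0.16],
  [-0.01, 0.09, 0.17],
  [-0.02, 0.18, 0.16],
  [-0.02, 0.18, 0.1],
  [-0.02, 0.18, 0.04],
  [-0.02, 0.18, 0],
  [-0.02, 0.18, -0.025],
], claw=[65, 65, 65, 65, 65, 65, 65, 65], yaw=[0, 0, 0, 0, 0, 0, 0, 0])

```text
time: 7.03
tool_pos: [0.5131, 0.1889, 0.2441]
tcp_rot: [3.133, 0.221, -0.007]
wrist_force: [-0.5, -0.8, -0.1]
width: 0.758
grip_force: 0.0
```

Request:
drive_tool([
  [0, 0, 0],
  [0, 0, 0],
], claw=[65, 65], yaw=[0, 0])

```text
time: 7.2
tool_pos: [0.5146, 0.1887, 0.2468]
tcp_rot: [3.134, 0.219, -0.002]
wrist_force: [-0.4, -0.8, 0.0]
width: 0.756
grip_force: 0.0
```

Position suits case at y = 0.19; lower 5 mm, close, lift and weigh.

Request:
drive_tool([
  [0, 0, -0.01],
  [0, 0, -0.01],
  [0, 0, -0.01],
  [0, 0, -0.01],
  [0, 0, -0.01],
  [0, 0, -0.01],
  [0, 0, 0.01],
  [0, 0, 0.02],
], claw=[65, 25, 25, 25, 25, 25, 25, 25], yaw=[0, 0, 0, 0, 0, 0, 0, 0], newtons=40)

```text
time: 7.87
tool_pos: [0.514, 0.1885, 0.2568]
tcp_rot: [3.133, 0.219, -0.004]
wrist_force: [0.2, -0.2, -5.7]
width: 0.458
grip_force: 41.8
```

Request:
drive_tool([
  [0, 0, 0],
  [0, 0, 0],
  [0, 0, 0],
  [0, 0, 0],
], claw=[25, 25, 25, 25], yaw=[0, 0, 0, 0])

```text
time: 8.2
tool_pos: [0.5142, 0.1887, 0.2564]
tcp_rot: [3.134, 0.219, -0.002]
wrist_force: [-0.4, 0.2, -6.4]
width: 0.46
grip_force: 41.8
```

Loaded case found (6.4 N against about 2 N). Carry it to the stand.

Request:
drive_tool([
  [0, 0, 0.07],
  [0, 0, 0.14],
  [0, 0, 0.22],
  [0.01, -0.05, 0.26],
  [0.02, -0.12, 0.26],
  [0.03, -0.19, 0.26],
  [0.045, -0.26, 0.26],
  [0.06, -0.33, 0.26],
], claw=[25, 25, 25, 25, 25, 25, 25, 25], yaw=[0, 0, 0, 0, 0, 0, 0, 0.014])

```text
time: 8.87
tool_pos: [0.5443, 0.0225, 0.3868]
tcp_rot: [-3.128, -0.29, 0.001]
wrist_force: [0.9, 0.0, -5.6]
width: 0.465
grip_force: 45.7
```

Request:
drive_tool([
  [0.015, -0.07, 0],
  [0.03, -0.14, 0],
  [0.045, -0.21, 0],
  [0.06, -0.28, 0],
  [0.075, -0.35, 0],
  [0.09, -0.42, 0],
  [0.105, -0.49, 0],
  [0.11, -0.55, 0],
], claw=[25, 25, 25, 25, 25, 25, 25, 25], yaw=[0, 0, 0, 0, 0, 0, 0, 0])

```text
time: 9.53
tool_pos: [0.6, -0.2536, 0.3861]
tcp_rot: [3.128, 0.287, -0.001]
wrist_force: [0.8, 0.0, -5.8]
width: 0.462
grip_force: 45.7
```

Request:
drive_tool([
  [-0.002, -0.029, 0],
  [-0.002, -0.029, -0.05],
  [-0.002, -0.029, -0.1],
  [-0.002, -0.029, -0.15],
  [-0.002, -0.029, -0.19],
  [-0.002, -0.029, -0.21],
  [-0.002, -0.029, -0.21],
], claw=[25, 25, 25, 25, 25, 25, 25], yaw=[0, 0, 0, 0, 0, 0, 0])

```text
time: 10.12
tool_pos: [0.597, -0.2646, 0.2777]
tcp_rot: [-3.124, -0.288, 0.011]
wrist_force: [-1.6, 1.1, -6.7]
width: 0.462
grip_force: 46.0
```

```bash
python3 - <<'E'
from h import *
s=bot.read_state(); print(s["tool_pos"],s["tcp_rot"],s["wrist_force"])
c=bot.read_camera("scene"); cv2.imwrite("pics/s2.png",cv2.resize(c["color"][90:250,120:320,::-1],None,fx=3.5,fy=3.5))
E
```

```text
[ 0.59697914 -0.2645641   0.27769185] [-3.12393945 -0.28783222  0.01098068] [-1.60854538  1.06133405 -6.74913   ]
```

View pics/s2.png

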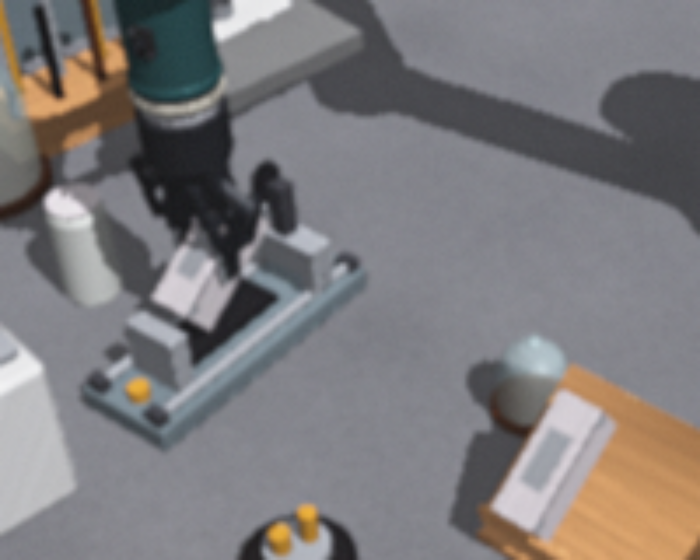

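Request:
drive_tool([
  [0, -0.004, -0.01],
  [0, -0.004, -0.02],
  [0, -0.004, -0.02],
  [0, -0.004, -0.02],
], claw=[25, 25, 25, 25], yaw=[0, 0, 0, 0])

```text
time: 10.5
tool_pos: [0.5989, -0.2677, 0.2729]
tcp_rot: [3.128, 0.288, 0.001]
wrist_force: [-0.3, -0.0, -7.0]
width: 0.46
grip_force: 46.0
```

Request:
drive_tool([
  [0, -0.001, -0.01],
  [0, -0.001, -0.02],
  [0, -0.001, -0.03],
  [0, -0.001, -0.036],
  [0, -0.001, -0.036],
], claw=[25, 25, 25, 25, 25], yaw=[0, 0, 0, 0, 0], newtons=30)

```text
time: 10.92
tool_pos: [0.5989, -0.2683, 0.254]
tcp_rot: [3.128, 0.288, 0.001]
wrist_force: [-0.2, 0.4, -2.7]
width: 0.463
grip_force: 46.5
```

Request:
drive_tool([
  [0, 0, 0],
  [-0.0094, -0.0017, -0.012],
  [-0.0185, -0.0034, -0.022],
  [-0.0267, -0.005, -0.032],
  [-0.0267, -0.005, -0.032],
  [-0.0267, -0.005, -0.032],
], claw=[25, 25, 25, 25, 25, 25], yaw=[0, 0, 0, 0, 0, 0], newtons=20)

```text
time: 11.42
tool_pos: [0.5849, -0.2715, 0.2406]
tcp_rot: [3.127, 0.288, 0.0]
wrist_force: [-5.9, 0.0, 9.8]
width: 0.465
grip_force: 48.1
```

```bash
python3 - <<'E'
from h import *
s=bot.read_state(); print(s["tool_pos"],s["tcp_rot"],s["wrist_force"],s["torque"])
c=bot.read_camera("scene"); cv2.imwrite("pics/s3.png",cv2.resize(c["color"][130:240,130:250,::-1],None,fx=5,fy=5))
E
```

```text
[ 0.58487341 -0.27145135  0.24064231] [3.12662586e+00 2.88169103e-01 3.31869679e-04] [-5.85691304e+00  9.78594683e-04  9.82952894e+00] [0.1464796  0.59903513 0.05759082]
```

View pics/s3.png

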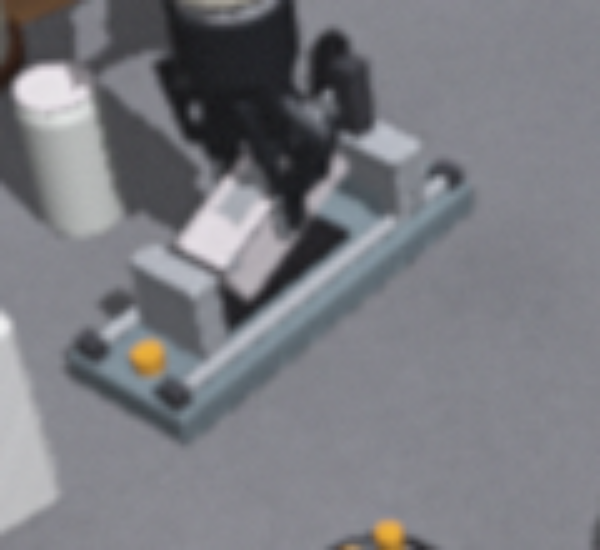

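```bash
cat > tilt.py <<'E'
from h import *
np.set_printoptions(precision=4,suppress=True)
Y=np.radians(10.5); O=np.array([.5803,-.2718,0]); R=np.array([[np.cos(Y),-np.sin(Y),0],[np.sin(Y),np.cos(Y),0],[0,0,1]])
s=bot.read_state(); print("tool stand",(s["tool_pos"]-O)@R,s["wrist_force"],s["torque"],s["width"]*85.4,s["grip_force"])
for n in("scene","top"):
    c=bot.read_camera(n); S=(cloud(c)-O)@R; col=c["color"].astype(int)
    m=(np.abs(S[...,1])<.024)&(S[...,0]>-.065)&(S[...,0]<.072)&(S[...,2]>.05)&(S[...,2]<.15)&(col.min(-1)>105)&(np.ptp(col,-1)<40)
    Q=S[m]
    if len(Q)<30: print(n,len(Q)); continue
    # 2D line in x-z for the top face: upper envelope
    b=np.arange(-.065,.075,.01)
    for lo in b:
        k=(Q[:,0]>=lo)&(Q[:,0]<lo+.01)
        if k.sum()>4: print(n,round(lo+.005,3),k.sum(),np.percentile(Q[k,2],[50,90]),"y",np.percentile(Q[k,1],[5,95]))
E
python3 tilt.py
```

```text
tool stand [ 0.0046 -0.0005  0.2407] [-6.1889 -0.7681  9.9665] [0.1481 0.5774 0.0797] 39.46581670181281 48.075933158397675
scene -0.05 6 [0.0851 0.0915] y [0.0166 0.0193]
scene -0.04 8 [0.0792 0.0887] y [0.0147 0.0182]
scene -0.03 9 [0.0753 0.083 ] y [0.0149 0.0188]
scene -0.02 6 [0.0766 0.0789] y [0.0156 0.0178]
scene 0.0 7 [0.1013 0.1045] y [-0.0174  0.0162]
scene 0.01 27 [0.0937 0.0998] y [-0.0163  0.019 ]
scene 0.02 68 [0.0925 0.0976] y [-0.0182  0.0197]
scene 0.03 57 [0.0885 0.0926] y [-0.0202  0.0181]
scene 0.04 55 [0.0855 0.0889] y [-0.019   0.0179]
scene 0.05 61 [0.0802 0.0845] y [-0.0189  0.0189]
scene 0.06 41 [0.0781 0.0817] y [-0.0198  0.0186]
top -0.04 17 [0.1184 0.1211] y [-0.0199 -0.0038]
top -0.03 19 [0.1158 0.1195] y [-0.0188 -0.0058]
top 0.03 23 [0.0858 0.0937] y [0.0109 0.0196]
top 0.04 32 [0.0842 0.0896] y [0.0025 0.0195]
top 0.05 41 [0.0806 0.0839] y [-0.0089  0.0194]
top 0.06 29 [0.0776 0.0802] y [-0.0128  0.0179]
```

Request:
drive_tool([
  [-0.008, -0.0015, -0.009],
  [-0.015, -0.0028, -0.018],
  [-0.0212, -0.0039, -0.027],
  [-0.0267, -0.005, -0.037],
  [-0.0267, -0.005, -0.037],
  [-0.0267, -0.005, -0.037],
], claw=[25, 25, 25, 25, 25, 25], yaw=[0, 0, 0, 0, 0, 0])

```text
time: 12.07
tool_pos: [0.5708, -0.274, 0.2206]
tcp_rot: [3.127, 0.288, -0.003]
wrist_force: [-5.0, -1.5, 3.6]
width: 0.462
grip_force: 47.9
```

```bash
python3 tilt.py
```

```text
tool stand [-0.0097 -0.0004  0.2206] [-4.9978 -1.491   3.5808] [-0.1681  0.4862 -0.0078] 39.451515132378105 47.895605117082596
scene -0.06 7 [0.0614 0.0656] y [0.0158 0.0177]
scene -0.05 8 [0.0545 0.0616] y [0.0156 0.0196]
scene -0.04 5 [0.0548 0.0599] y [0.0153 0.019 ]
scene -0.01 7 [0.0827 0.0863] y [-0.0153 -0.0084]
scene 0.0 48 [0.0815 0.085 ] y [-0.0187  0.021 ]
scene 0.01 38 [0.0814 0.0837] y [-0.0158  0.0183]
scene 0.02 49 [0.0813 0.0836] y [-0.0172  0.0198]
scene 0.03 44 [0.0799 0.0829] y [-0.0184  0.0183]
scene 0.04 54 [0.0768 0.0827] y [-0.0183  0.0195]
scene 0.05 42 [0.0676 0.0812] y [-0.0158  0.0183]
top -0.05 12 [0.0821 0.084 ] y [-0.0195 -0.0114]
top 0.01 6 [0.0794 0.082 ] y [0.0153 0.0198]
top 0.02 25 [0.0781 0.0835] y [0.009  0.0191]
top 0.03 34 [0.0794 0.0831] y [-0.001   0.0198]
top 0.04 46 [0.0798 0.0833] y [-0.0085  0.0199]
top 0.05 5 [0.0781 0.0791] y [-0.0116  0.016 ]
```

Request:
drive_tool([
  [0.008, 0.0015, 0.002],
  [0.016, 0.003, 0.002],
  [0.026, 0.0048, 0.002],
  [0.026, 0.0048, 0.002],
  [0.026, 0.0048, 0.002],
  [0.026, 0.0048, 0.002],
  [0.026, 0.0048, 0.002],
  [0.026, 0.0048, 0.002],
], claw=[25, 25, 25, 25, 65, 65, 65, 65], yaw=[0, 0, 0, 0, 0, 0, 0, 0])

```text
time: 12.83
tool_pos: [0.5853, -0.2707, 0.2209]
tcp_rot: [3.128, 0.288, 0.001]
wrist_force: [-0.1, -0.1, -1.2]
width: 0.764
grip_force: 0.0
```

Request:
drive_tool([
  [0, 0, 0],
  [0, 0, 0],
  [0, 0, 0.04],
  [0, 0, 0.12],
  [0, 0, 0.2],
  [0, 0, 0.26],
  [0, 0, 0.26],
], claw=[65, 65, 65, 65, 65, 65, 65], yaw=[0, 0, 0, 0, 0, 0, 0])

```text
time: 13.42
tool_pos: [0.5874, -0.272, 0.3601]
tcp_rot: [3.12, 0.287, 0.02]
wrist_force: [1.5, -0.4, 1.9]
width: 0.76
grip_force: 0.0
```

```bash
python3 tilt.py
```

```text
tool stand [ 0.007  -0.0015  0.3601] [ 1.492  -0.3565  1.8763] [-0.0246 -0.0546  0.0345] 64.90595468864757 0.0
scene -0.05 13 [0.0769 0.0816] y [-0.0092  0.0184]
scene -0.04 43 [0.0803 0.0833] y [-0.0178  0.0202]
scene -0.03 41 [0.0795 0.0836] y [-0.0201  0.019 ]
scene -0.02 40 [0.0795 0.0835] y [-0.0165  0.0193]
scene -0.01 40 [0.0794 0.0833] y [-0.0148  0.0188]
scene 0.0 44 [0.0803 0.084 ] y [-0.0193  0.0192]
scene 0.01 44 [0.0784 0.0832] y [-0.0182  0.0199]
scene 0.02 44 [0.0808 0.0832] y [-0.0166  0.0187]
scene 0.03 45 [0.0799 0.0834] y [-0.0155  0.0191]
scene 0.04 49 [0.0799 0.0836] y [-0.018   0.0192]
scene 0.05 43 [0.0799 0.0825] y [-0.0175  0.0195]
scene 0.06 61 [0.0752 0.0821] y [-0.0204  0.0203]
top -0.04 15 [0.0754 0.0816] y [0.0132 0.0204]
top -0.03 26 [0.0794 0.0821] y [0.0074 0.0202]
top -0.02 28 [0.0792 0.0826] y [0.0062 0.0201]
top -0.01 37 [0.0802 0.0832] y [0.0008 0.02  ]
top 0.0 53 [0.0801 0.085 ] y [-0.0115  0.0196]
top 0.01 15 [0.0803 0.0858] y [-0.0141  0.0197]
top 0.04 12 [0.0801 0.0826] y [-0.007   0.0202]
top 0.05 57 [0.0799 0.0847] y [-0.0166  0.0199]
top 0.06 31 [0.08   0.0831] y [-0.0165  0.0198]
```

Request:
drive_tool([
  [-0.08, -0.013, 0.02],
  [-0.16, -0.027, 0.02],
  [-0.18, -0.031, 0.02],
  [-0.18, -0.031, -0.04],
  [-0.18, -0.031, -0.1],
  [-0.18, -0.031, -0.14],
  [-0.18, -0.031, -0.15],
  [-0.18, -0.031, -0.15],
], claw=[50, 50, 50, 50, 50, 50, 50, 50], yaw=[0, 0, 0, 0, 0, 0, 0, 0])

```text
time: 14.18
tool_pos: [0.4935, -0.2853, 0.272]
tcp_rot: [-3.124, -0.287, 0.009]
wrist_force: [0.8, -0.4, -0.0]
width: 0.583
grip_force: 0.0
```

Request:
drive_tool([
  [0, 0, 0],
  [0, 0, 0],
], claw=[50, 50], yaw=[0, 0])

```text
time: 14.35
tool_pos: [0.4958, -0.2866, 0.2769]
tcp_rot: [3.127, 0.288, 0.003]
wrist_force: [-0.2, -0.0, 0.8]
width: 0.583
grip_force: 0.0
```

Request:
drive_tool([
  [0.002, 0, 0],
  [0.002, 0, 0],
  [0.002, 0, 0],
  [0.002, 0, 0],
  [0.002, 0, 0],
  [0.002, 0, 0],
], claw=[10, 10, 10, 10, 10, 10], yaw=[0, 0, 0, 0, 0, 0], newtons=40)

```text
time: 14.85
tool_pos: [0.4966, -0.2867, 0.2772]
tcp_rot: [3.127, 0.288, 0.004]
wrist_force: [-0.1, -1.2, 5.0]
width: 0.206
grip_force: 40.6
```

Request:
drive_tool([
  [0.012, 0.0022, 0],
  [0.022, 0.004, 0],
  [0.032, 0.0059, 0],
  [0.042, 0.0078, 0],
  [0.052, 0.0096, 0],
  [0.062, 0.0115, 0],
  [0.062, 0.0115, 0],
  [0.062, 0.0115, 0],
], claw=[10, 10, 10, 10, 10, 10, 10, 10], yaw=[0, 0, 0, 0, 0, 0, 0, 0])

```text
time: 15.52
tool_pos: [0.5273, -0.281, 0.2772]
tcp_rot: [3.127, 0.288, 0.001]
wrist_force: [-3.1, -1.0, 6.6]
width: 0.204
grip_force: 40.8
```

Request:
drive_tool([
  [0.004, 0.0007, 0],
  [0.007, 0.0013, 0],
  [0.007, 0.0013, 0],
], claw=[10, 10, 10], yaw=[0, 0, 0])

```text
time: 15.77
tool_pos: [0.5302, -0.2805, 0.2772]
tcp_rot: [3.127, 0.288, -0.001]
wrist_force: [-5.0, -1.0, 9.1]
width: 0.203
grip_force: 41.0
```

Request:
drive_tool([
  [0.002, 0.0004, 0],
  [0.004, 0.0007, 0],
  [0.004, 0.0007, 0],
], claw=[10, 10, 10], yaw=[0, 0, 0])

```text
time: 16.02
tool_pos: [0.5321, -0.2802, 0.2772]
tcp_rot: [3.127, 0.288, -0.002]
wrist_force: [-6.1, -1.9, 8.4]
width: 0.203
grip_force: 41.1
```

Request:
drive_tool([
  [0.002, 0.0004, 0],
  [0.003, 0.0005, 0],
  [0.003, 0.0005, 0],
], claw=[10, 10, 10], yaw=[0, 0, 0])

```text
time: 16.27
tool_pos: [0.5335, -0.28, 0.2772]
tcp_rot: [3.127, 0.288, -0.002]
wrist_force: [-5.8, -2.2, 9.5]
width: 0.205
grip_force: 41.1
```

Request:
drive_tool([
  [0.002, 0.0004, 0],
  [0.003, 0.0005, 0],
  [0.003, 0.0005, 0],
], claw=[10, 10, 10], yaw=[0, 0, 0])

```text
time: 16.52
tool_pos: [0.5342, -0.2799, 0.2771]
tcp_rot: [3.127, 0.288, -0.006]
wrist_force: [-10.4, -2.4, 11.5]
width: 0.203
grip_force: 41.5
```

Force rising as travel stalls: reaching the stop. One more push to confirm.

Request:
drive_tool([
  [0.002, 0.0004, 0],
  [0.004, 0.0007, 0],
  [0.004, 0.0007, 0],
], claw=[10, 10, 10], yaw=[0, 0, 0])

```text
time: 16.77
tool_pos: [0.5349, -0.2798, 0.2771]
tcp_rot: [3.127, 0.289, -0.012]
wrist_force: [-16.1, -2.9, 14.5]
width: 0.204
grip_force: 42.0
```

```bash
python3 tilt.py | head -1; python3 - <<'E'
from h import *
c=bot.read_camera("scene"); cv2.imwrite("pics/s4.png",cv2.resize(c["color"][130:240,130:250,::-1],None,fx=5,fy=5))
E
```

```text
tool stand [-0.0461  0.0004  0.2771] [-16.0981  -2.8991  14.4654] [-0.4643  2.0365 -0.0169] 17.424241273414804 41.9843852519989
```

View pics/s4.png

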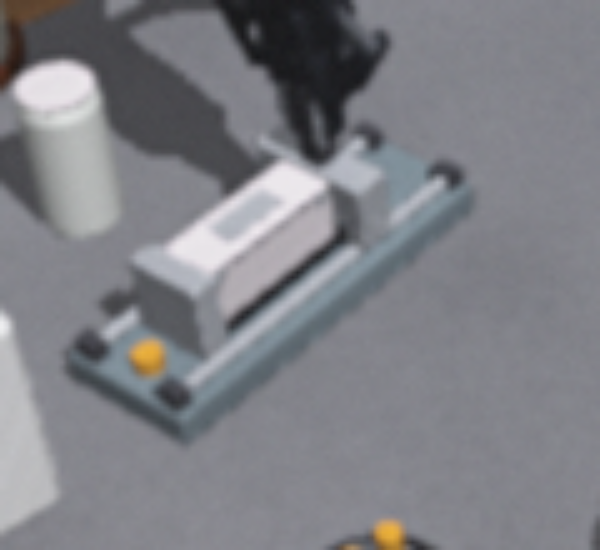

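The case lies straight between the stop (crop pixel 180,300) and the jaw (340,200), with the push stalled at 16 N. Release and rise.

Request:
drive_tool([
  [0, 0, 0],
  [0, 0, 0],
  [0, 0, 0],
  [0, 0, 0.06],
  [0, 0, 0.14],
  [0, 0, 0.22],
  [-0.05, 0, 0.28],
  [-0.1, 0, 0.28],
], claw=[50, 50, 50, 50, 50, 50, 50, 50], yaw=[0, 0, 0, 0, 0, 0, 0, 0])

```text
time: 17.58
tool_pos: [0.4899, -0.2794, 0.424]
tcp_rot: [3.12, 0.29, 0.017]
wrist_force: [1.0, -0.6, 0.9]
width: 0.587
grip_force: 0.0
```

Request:
drive_tool([
  [-0.1, 0, 0],
  [-0.1, 0, 0],
  [-0.1, 0, 0],
  [-0.1, 0, 0],
], claw=[50, 50, 50, 50], yaw=[0, 0, 0, 0])

```text
time: 17.92
tool_pos: [0.4376, -0.2785, 0.4155]
tcp_rot: [3.128, 0.287, 0.001]
wrist_force: [1.2, -0.3, 0.2]
width: 0.585
grip_force: 0.0
```

```bash
python3 tilt.py; python3 - <<'E'
from h import *
np.set_printoptions(precision=4,suppress=True)
c=bot.read_camera("top"); P=cloud(c)
cv2.imwrite("pics/t5.png",cv2.resize(c["color"][100:260,130:420,::-1],None,fx=2.7,fy=2.7))
c=bot.read_camera("scene"); P=cloud(c); col=c["color"].astype(int)
m=(P[...,0]>.3)&(P[...,0]<.65)&(P[...,1]>.0)&(P[...,1]<.36)&(P[...,2]>.05)&(col.min(-1)>110)&(np.ptp(col,-1)<40)
k,l,st,ce=cv2.connectedComponentsWithStats(m.astype(np.uint8))
for i in range(1,k):
    if st[i,4]>80: print(P[l==i].mean(0),st[i,4])
Y=np.radians(10.5);O=np.array([.5803,-.2718,0]);R=np.array([[np.cos(Y),-np.sin(Y),0],[np.sin(Y),np.cos(Y),0],[0,0,1]])
S=(P-O)@R
t=S[(S[...,2]>.125)&(S[...,2]<.145)&(np.abs(S[...,1])<.02)&(np.abs(S[...,0])<.1)]
print("tab",t.mean(0) if len(t) else None)
E
```

```text
tool stand [-0.1416  0.0194  0.4155] [ 1.1994 -0.3155  0.2453] [ 0.0005  0.0051 -0.0764] 49.97417500131694 0.0
scene -0.06 10 [0.0839 0.0852] y [0.007  0.0229]
scene -0.05 12 [0.0824 0.0848] y [-0.0076  0.0225]
scene -0.04 34 [0.0841 0.0856] y [-0.0221  0.0228]
scene -0.03 44 [0.0804 0.0838] y [-0.016  0.02 ]
scene -0.02 42 [0.0803 0.0833] y [-0.0192  0.0189]
scene -0.01 41 [0.0792 0.083 ] y [-0.0172  0.0192]
scene 0.0 41 [0.0799 0.0836] y [-0.0182  0.0187]
scene 0.01 47 [0.0797 0.0835] y [-0.0158  0.0192]
scene 0.02 35 [0.0816 0.0838] y [-0.0158  0.0197]
scene 0.03 51 [0.0803 0.0837] y [-0.0164  0.0194]
scene 0.04 47 [0.0806 0.0834] y [-0.0155  0.019 ]
scene 0.05 42 [0.0802 0.0831] y [-0.0177  0.0204]
scene 0.06 48 [0.0805 0.0833] y [-0.0185  0.0191]
scene 0.07 27 [0.0793 0.0836] y [-0.017   0.0201]
top -0.06 26 [0.0825 0.0858] y [-0.0017  0.0217]
top -0.05 19 [0.0818 0.0852] y [0.009  0.0232]
top -0.04 27 [0.0818 0.0863] y [-0.0157  0.0209]
top -0.03 60 [0.0798 0.0833] y [-0.0178  0.0201]
top -0.02 59 [0.0802 0.0838] y [-0.0178  0.02  ]
top -0.01 58 [0.079  0.0834] y [-0.0168  0.0199]
top 0.0 58 [0.0807 0.0832] y [-0.0182  0.0201]
top 0.01 60 [0.0796 0.084 ] y [-0.0169  0.02  ]
top 0.02 60 [0.0792 0.0836] y [-0.0183  0.0199]
top 0.03 59 [0.0802 0.083 ] y [-0.016  0.02 ]
top 0.04 59 [0.0799 0.0844] y [-0.0184  0.0202]
top 0.05 60 [0.0798 0.0839] y [-0.0164  0.0199]
top 0.06 59 [0.0796 0.0823] y [-0.0184  0.0199]
top 0.07 38 [0.0799 0.0825] y [-0.0164  0.02  ]
[0.5331 0.104  0.0938] 755
[0.5086 0.284  0.095 ] 833
tab [-0.0462  0.001   0.1343]
```

View pics/t5.png

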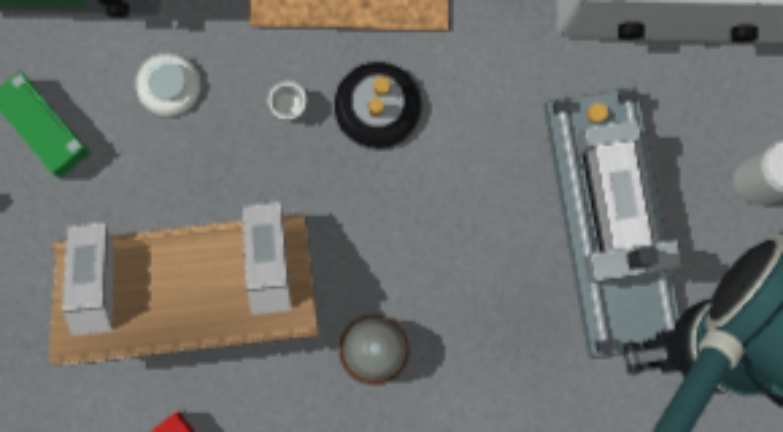

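The loaded case sits flat between stop and jaw (stop at pixel 612,132, jaw at 635,260). Both empty cases lie in the rack (88,275 and 265,255), nothing else has moved, and the gripper is clear.

```bash
python3 -c "
from workcell import bot
print(bot.finish_job())"
```

```text
the job is handed in; nothing more can be done
None
```

The job is handed in at about 18 s of robot time: the middle case is the loaded one (6.4 N against about 2 N for the one other case I weighed), and it now lies flat on the sunken table, held home against the stop by the jaw. Both empty cases are in the rack and the bystanders in the last camera view look unmoved, but the hand-in returned no verdict.

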